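Set the strap clamp of a jig over a straightedge

TASK

Lay the loose steel straightedge down on the jig's base plate and slide it under the strap until its long edge is flush against the fence, its ends level with the fence's ends, and let go of it. Then turn the thumbscrew clockwise until it seats, back it off a quarter turn, and finish still gripping the thumbscrew there, so that the lock nut could be set; do not let go at the end. Leave the straightedge flush and the other things on the bench where they are.

Things in the scene. Friction and masses are not known exactly. Their poses are not given: they have to be found in the camera images.
- jig: Jig fixed to the bench: grey base plate 120 (x) x 180 (y) x 8 mm, x from -55 to +65 mm. Origin on the bench below it, z up. A steel fence along y, a strap and a thumbscrew stand on it; the plate is clear in front (-x) of the fence but for 3 mm high bolt heads at x = -47, y = +-82 mm. The jig's origin lies 5 mm in front of the fence's face.
- fence_mid (a point): Foot of the steel fence's upright face, at its middle, on the plate's top: x = 5, y = 0, z = 8 mm in the jig's frame; same axes. The face looks to -x; the fence is 140 mm long (y from -70 to +70), 12 mm thick, its top 17 mm above the bench.
- strap_nose (a point): Underside of the front edge of a flat steel strap, 20 mm wide (jig y 42 to 62), 8 mm thick, that reaches from behind over the fence to x = -4 mm of the jig, 9 mm past the fence's face. It moves up 2 mm per radian as the screw is backed off: 18.3 mm above the bench when seated, 1.2 to 2.5 mm more at the start, so the bar lying on the plate (top at 18 mm) slides under it.
- straightedge: Loose straightedge, 0.11 to 0.22 kg: steel bar 24 (x) x 140 (y) x 10 mm with a black upright rib on its middle to grip, 12 mm thick (x), 40 mm long (y), top 36 mm above the bar's underside. Origin at the centre of the underside, z up; both long edges are alike. Flush and level it is at x = -7, y = 0, z = 8 mm of the jig, its y axis along the jig's, either way round.
- wing: Wing of the steel thumbscrew: upright flat bar 44 (x) x 10 (y, the thickness to grip) x 24 mm high. Origin on the screw's upright axis at the wing's underside, 38 mm above the bench, at x = 38, y = 52 mm of the jig; z up. A flange 32 mm across lies below it. Seated, the wing's x axis lies 45 degrees clockwise (from above) of the jig's x axis. It does not rise as it turns.
- wing_mid (a point): Middle of the wing on the screw's axis, 52 mm above the bench (wing top 62 mm).
- screw (a joint): Thumbscrew angle, rad: 0 = seated against a hard stop, grows as it is backed off (counter-clockwise from above), 2.4 at most. Starts 0.6 to 1.25. Friction about 0.06 N m holds it where it is left.
- setting_block: Bystander: small ground steel block, 25 x 40 x 18 mm, standing loose on the bench; origin at the centre of its underside.
- cup_screws: Bystander: open parts cup, 62 mm across, 31 mm high, standing loose on the bench; origin at the centre of its underside.
- driver_blue: Bystander: small screwdriver lying flat, 142 mm long, standing loose on the bench; origin at the centre of its underside.
- module_12: Bystander: square camera module standing on edge, 24 x 56 x 53 mm, standing loose on the bench; origin at the centre of its underside.

How it is judged (in metres and radians):
On the way, in this order (a step that is already met when the one before it is completed fails the run):
1. the straightedge lies on the plate flush against the fence, ends level, let go (x of straightedge in the frame of jig between -0.0095 and -0.004 m and angle between the y axis of straightedge and the y axis of jig, either way round below 0.035 rad and y of straightedge in the frame of jig between -0.015 and 0.015 m and z of straightedge in the frame of jig below 0.0105 m and angle between straightedge's own z axis and vertical below 0.05 rad and contact force between the fingers and straightedge below 0.1 N), for 0.2 s.
2. the thumbscrew is turned clockwise until it seats, the straightedge still flush (all of step 1 and value of joint screw below 0.06 rad), for 0.1 s.
At the end, for the whole second after the job is handed in: The straightedge lies on the plate untouched, its edge within 2.5 mm of the fence and within 2 degrees of parallel, its ends within 15 mm of level with the fence's; the thumbscrew stands still a quarter turn (within 15 degrees) from its seat, and the fingers still grip its wing with more than 1.5 N (all of step 1 and contact force between the fingers and wing above 1.5 N and value of joint screw between 1.311 and 1.831 rad and velocity of joint screw between -0.05 and 0.05 rad/s); the arm keeps its last pose, push and grip.
It fails at once if a bystander was moved more than 30 mm or tipped (distance of any of setting_block, cup_screws, driver_blue, module_12 from where it was at the start of the episode above 0.03 m or angle between any of setting_block, cup_screws, driver_blue, module_12's own z axis and vertical above 0.5 rad).
It also fails if it takes over 54 s, if anything falls off the work surface, if the arm or the gripper's body presses on something with over 40 N, if the wrist force passes 120 N, or if a joint passes its speed limit or range.

ROBOT

A 6-joint arm with a two-finger parallel gripper is mounted at the origin on a cart in front of the work surface, level with it; the furniture and walls round the work are solid. World frame = base frame: x ahead of the robot, y to its left, z up, the work surface at z = 0. Lengths are in mm, angles in rad, forces in N, time in s.
With the tool pointing down it reaches from about 350 to 875 mm from the base axis. Payload 4.2 kg.
Tool frame: the origin (TCP) lies on the mounting face of the last link; the fingertips stand 173 mm ahead of it and the grasp point (between the pads) lies 155 mm ahead of it (tcp_to_grasp is the distance from the TCP to the grasp point, in mm); z points along the fingers, y is the direction in which the jaws open and shut (so a half turn about z gives the same grasp; the last joint's range is limited). The gripper opens to 85 mm and grips with 20 to 120 N. Pads are 22 mm wide; open, the fingers measure 114 mm over their backs; the gripper's body (76 mm by 85 mm) begins 54 mm behind the grasp point. The pads swing forward as they close: fully open they stand 13 mm farther back than shut.
Start: joints at [-0.931, 0.385, 0.008, 0, -1.194, -0.259], TCP at [232.303, -580.203, 404.712] pointing down, gripper open.
Joint ranges: [-3.14, 3.14], [-1.21, 2.06], [-1.07, 1.41], [-3.16, 2.05], [-2.99, -0.16], [-3.1, 3.1]. Speed limits (rad/s): [2.79, 2.79, 3.14, 3.14, 3.14, 3.14].

INTERFACE

Orientations are given as a unit quaternion [x, y, z, w].
In Python, from bench import * gives the robot as it stands. The module is installed in compiled form; this text tells all that it offers.
- The arm moves only by the tool apply_moves, never from a script. Its arguments are lists of equal length, an entry for each row: "fingers": the closure, from 0 (fully open) to 1 (shut); "dp": the shift along the world's x, y, z in cm, a list of three; "yaw": the turn about the world's z in degrees. A call has 1 to 10 rows; each row is the pose to reach, as a shift and turn from the pose measured when the call began; what a row does not reach only later rows make up. A row lasts 1/10 s, in which the tool goes at most 50 mm and 8.59 degrees, less where a joint would pass 70% of its speed; a pose out of reach is approached as far as the arm can. A call with a gripper value outside its range is refused whole. The fingers move at their own pace and stop on an object; the grip force is fixed at half the most. Time passes only in rows, so rows that repeat a pose let the fingers close. It gives the time, the measured TCP pose, the force and the opening at its end, in the units of the state.
- read_state(): the state, without advancing time (a new reading comes with each control period).
- get_image(name): name is "scene" or "top" or "wrist"; returns a dict with "color" (400x640x3 uint8, blue, green, red), "mtx" (3x3 intrinsics, pixels), "camera_from_world" (4x4, takes a point from world to camera coordinates); the wrist camera has in their place "tool_from_camera" (4x4, takes a point from camera to tool coordinates, whose origin is the TCP and whose axes are the flange's). Camera axes: x right, y down, z forward; pixel columns grow to the right and rows downward; lengths in mm; the calibration is good to about 2 mm. A picture is of the moment at which its call begins: read the wrist's pose just before it. There is no depth.
- job_done(): hands the job in, once; it reports no verdict.
The state is a dict: "clock": time; "joints": joint angles; "joint_vel": joint speeds; "joint_efforts": joint torques, N m; "position": TCP position; "ee_rot": TCP orientation; "contact_force": force on the tool from outside, world axes, zero at the start; "wrist_torque": the same for the moment, N m; "gripper_width": finger opening in mm.
Only numpy, scipy, OpenCV 4.12 (cv2) and the standard library are available. Lean on these libraries where they do the work, as an engineer would, in place of code of your own. Each camera call takes 0.05 s, during which the arm holds its last target. There are 200 camera calls.

## Working session

There is one attempt and no reset: what is moved stays moved. The work goes in short steps, Python scripts to look and compute and a tool call to move; the robot and the scene stay as the last step left them, time stands still between calls to the robot, and variables do not carry over. Pictures are saved under pics/ and viewed, about 8 in all and at most 12, crops included, and the job is handed in when it is done.

Besides the shell and the picture viewer there is one more tool, called after "Emit:" as a command line: name --pt "numbers of a row" for each row, then --argument value for the rest. apply_moves: Moves the arm, as the interface text tells. Its arguments: {"type":"object","properties":{"fingers":{"type":"array","items":{"type":"number"}},"dp":{"type":"array","items":{"type":"array","items":{"type":"number"}}},"yaw":{"type":"array","items":{"type":"number"}}},"required":["fingers","dp","yaw"]}

```bash
mkdir -p pics
cat > h.py <<'E'
from bench import *
import numpy as np, cv2
from scipy.spatial.transform import Rotation as R
def cam(name):
    s=read_state(); d=get_image(name); K=np.array(d["mtx"])
    if name=="wrist":
        T=np.eye(4);T[:3,:3]=R.from_quat(s["ee_rot"]).as_matrix();T[:3,3]=s["position"]
        W=T@np.array(d["tool_from_camera"])
    else: W=np.linalg.inv(np.array(d["camera_from_world"]))
    return d["color"],K,W
def ray(K,W,px,z):
    v=W[:3,:3]@np.linalg.solve(K,[px[0],px[1],1.]); o=W[:3,3]
    return o+v*(z-o[2])/v[2]
def proj(K,W,p):
    c=np.linalg.inv(W)@np.append(p,1); q=K@c[:3]; return q[:2]/q[2]
E
python3 - <<'E'
from h import *
import pickle
s=read_state(); print({k:np.round(v,3).tolist() for k,v in s.items()})
out={}
for n in("top","scene"):
    im,K,W=cam(n); out[n]=(im,K,W); cv2.imwrite(f"pics/{n}0.png",im); print(n,W.round(2).tolist(),K.tolist())
pickle.dump(out,open("c0.pkl","wb"))
E
```

```text
{'clock': 0.0, 'joints': [-0.931, 0.386, 0.007, -0.0, -1.194, -0.259], 'joint_vel': [0.001, -0.001, -0.001, 0.0, -0.001, -0.001], 'joint_efforts': [-0.0, -39.229, 18.84, 4.186, -0.005, 0.0], 'position': [232.231, -580.019, 403.659], 'ee_rot': [-0.189, 0.982, 0.001, -0.0], 'contact_force': [-1.113, -0.789, 0.24], 'wrist_torque': [0.039, 0.004, -0.015], 'gripper_width': 85.112}
top [[0.0, -1.0, 0.06, 422.9], [-1.0, -0.0, -0.02, 302.43], [0.02, -0.06, -1.0, 1380.77], [0.0, 0.0, 0.0, 1.0]] [[507.2848255328323, 0.0, 319.20527150829435], [0.0, 507.2848255328323, 201.21137001549994], [0.0, 0.0, 1.0]]
scene [[-0.73, -0.48, 0.48, 85.98], [-0.68, 0.5, -0.54, 780.78], [0.02, -0.72, -0.7, 681.35], [0.0, 0.0, 0.0, 1.0]] [[420.8443987679801, 0.0, 324.4266640652192], [0.0, 420.8443987679801, 204.88429922502732], [0.0, 0.0, 1.0]]
```

View pics/top0.png

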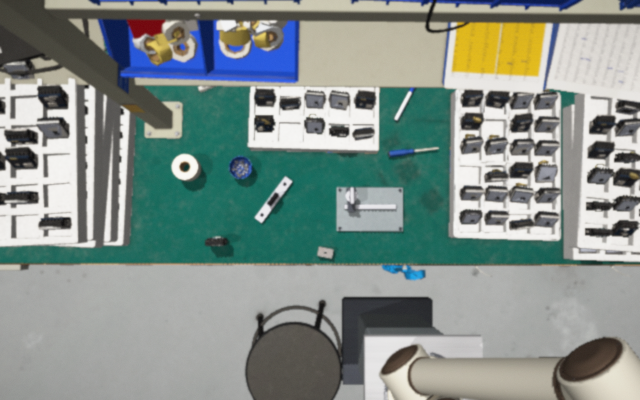

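View pics/scene0.png

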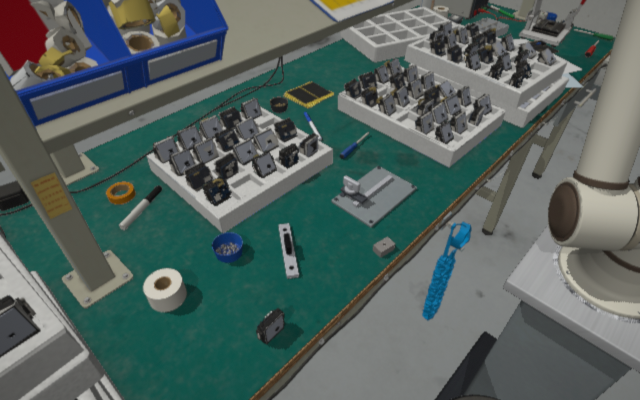

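The top view shows the jig plate around (370,209), the straightedge around (274,200) and tilted, the cup at (241,168), the block at (326,253), the module at (216,241) and the driver at (413,152). The scene view agrees. Next I measure the jig and bar.

Run:
```python
from h import *
import pickle
im,K,W=pickle.load(open("c0.pkl","rb"))["top"]
hsv=cv2.cvtColor(im,cv2.COLOR_BGR2HSV)
m=((hsv[...,1]<75)&(hsv[...,2]>85)).astype(np.uint8)
def box(x0,y0,x1,y1,z,nm):
    k=np.zeros_like(m);k[y0:y1,x0:x1]=m[y0:y1,x0:x1]
    c=max(cv2.findContours(k,cv2.RETR_EXTERNAL,cv2.CHAIN_APPROX_NONE)[0],key=cv2.contourArea)
    r=cv2.minAreaRect(c); b=cv2.boxPoints(r); P=np.array([ray(K,W,p,z)[:2] for p in b])
    e=P[1]-P[0],P[2]-P[1]
    l=max(e,key=np.linalg.norm)
    print(nm,r,"centre",P.mean(0).round(1),"sides",[np.linalg.norm(v).round(1) for v in e],"long axis deg",np.degrees(np.arctan2(l[1],l[0])).round(1))
box(330,180,410,238,8,"jig"); box(245,170,300,230,10,"bar")
for n,p in dict(cup=(241,168),block=(326,253),mod=(216,241),drv=(413,152),roll=(186,167)).items(): print(n,ray(K,W,p,15).round(0))
```

```text
jig ((369.4999694824219, 208.99998474121094), (66.99998474121094, 43.99999237060547), 0.0) centre [490.2 144.8] sides [np.float64(119.4), np.float64(182.6)] long axis deg -89.8
bar ((273.021728515625, 199.14572143554688), (10.446243286132812, 53.00501251220703), 36.52885055541992) centre [515.9 406.3] sides [np.float64(143.2), np.float64(28.4)] long axis deg -36.0
cup [599. 493.  15.]
block [371. 263.  15.]
mod [403. 558.  15.]
drv [645.  26.  15.]
roll [601. 641.  15.]
```

Emit:
apply_moves --fingers '[0, 0, 0, 0, 0, 0, 0, 0, 0, 0]' --pt "27 38 0" --pt "27 38 0" --pt "27 38 0" --pt "27 38 0" --pt "27 38 0" --pt "27 38 0" --pt "27 38 0" --pt "27 38 0" --pt "27 38 0" --pt "27 38 0" --yaw '[8, 16, 24, 32, 40, 48, 56, 64, 70, 70]'

```text
clock: 1.1
position: [504.2, -196.8, 403.3]
ee_rot: [0.72, -0.694, -0.001, 0.001]
contact_force: [-0.4, 1.4, 0.5]
gripper_width: 85.4
```

Run:
```python
from h import *
s=read_state(); print(s["clock"],s["position"],s["joints"],R.from_quat(s["ee_rot"]).as_matrix().round(3)[:,1])
```

```text
1.1 [ 504.15763619 -196.82635682  403.33251048] [-7.24860946e-02  2.43889676e-01 -2.00005363e-01 -2.60505207e-05
 -1.12885509e+00  1.09790785e-01] [-0.999 -0.037  0.002]
```

Emit:
apply_moves --fingers '[0, 0, 0, 0, 0, 0, 0, 0, 0, 0]' --pt "1.2 60.3 -8" --pt "1.2 60.3 -8" --pt "1.2 60.3 -8" --pt "1.2 60.3 -8" --pt "1.2 60.3 -8" --pt "1.2 60.3 -8" --pt "1.2 60.3 -8" --pt "1.2 60.3 -8" --pt "1.2 60.3 -8" --pt "1.2 60.3 -8" --yaw '[7, 14, 21, 28, 35, 42, 49, 52, 52, 52]'

```text
clock: 2.1
position: [513.3, 297.0, 337.5]
ee_rot: [0.951, -0.308, -0.001, 0.001]
contact_force: [1.4, 0.1, 0.7]
gripper_width: 85.5
```

Run:
```python
from h import *
s=read_state(); print(s["clock"],s["position"],s["joints"])
im,K,W=cam("wrist"); cv2.imwrite("pics/w1.png",im)
import pickle; pickle.dump((im,K,W),open("w1.pkl","wb")); print(W.round(2))
```

```text
2.1 [513.32506837 297.02990912 337.4543644 ] [ 7.97377011e-01  3.86405765e-01 -1.68111059e-01 -3.20619743e-05
 -1.01907475e+00  1.46573691e-01]
[[-5.9000e-01 -7.7000e-01 -2.5000e-01  5.7769e+02]
 [-8.1000e-01  5.6000e-01  1.8000e-01  2.5084e+02]
 [ 0.0000e+00  3.1000e-01 -9.5000e-01  3.0557e+02]
 [ 0.0000e+00  0.0000e+00  0.0000e+00  1.0000e+00]]
```

View pics/w1.png

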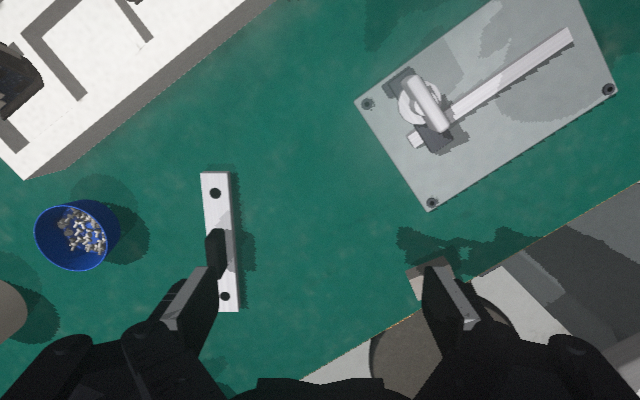

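The wrist view shows the bar with its holes at (215,193) and (225,297). It also shows the jig's front bolts at (432,202) and (609,89), the back-left bolt at (368,104), and the wing running from about (413,80) to (442,128).

Run:
```python
from h import *
import pickle
im,K,W=pickle.load(open("w1.pkl","rb"))
g=lambda p,z: ray(K,W,p,z)[:2]
a,b=g((215,193),10),g((225,297),10); print("holes",a,b,(a+b)/2,np.linalg.norm(a-b),np.degrees(np.arctan2(*(a-b)[::-1])))
F1,F2,B=g((432,202),11),g((609,89),11),g((368,104),11)
d=F1-F2;print("bolts",F1,F2,B,np.linalg.norm(d),np.linalg.norm(B-F1),"yaw",np.degrees(np.arctan2(d[1],d[0]))-90)
yaw=np.arctan2(d[1],d[0])-np.pi/2; u=np.array([np.cos(yaw),np.sin(yaw)]);print("origin",(F1+F2)/2+47*u)
w=g((413,80),62),g((442,128),62);print("wing",w)
s=read_state();print(s["clock"],s["position"],s["joint_vel"])
```

```text
holes [558.7072583 376.6918877] [473.85267005 438.204002  ] [516.27996418 407.44794485] 104.80477733554443 -35.93880905927435
bolts [440.51390699 227.55740564] [439.76236649  65.17468391] [542.96645962 227.1030417 ] 162.38446086715504 102.45356014494885 yaw -0.2651747104739428
origin [487.13763337 146.14852148]
wing (array([544.34269484, 199.04036715]), array([506.24421889, 199.16386475]))
2.15 [513.74068435 303.12048314 335.94676676] [-0.05961083 -0.03392484 -0.06038625 -0.00030439 -0.01535699  0.11255746]
```

Emit:
apply_moves --fingers '[0, 0, 0, 0, 0]' --pt "0.3 10.9 -1" --pt "0.3 10.9 -1" --pt "0.3 10.9 -1" --pt "0.3 10.9 -1" --pt "0.3 10.9 -1" --yaw '[0, 0, 0, 0, 0]'

```text
clock: 2.65
position: [516.7, 411.4, 325.3]
ee_rot: [0.952, -0.306, -0.0, 0.001]
contact_force: [-0.4, -0.2, 0.5]
gripper_width: 85.5
```

Run:
```python
from h import *
s=read_state(); y=R.from_quat(s["ee_rot"]).as_matrix()[:,1]; print(s["clock"],s["position"],np.degrees(np.arctan2(y[1],y[0])))
im,K,W=cam("wrist"); cv2.imwrite("pics/w2.png",im)
import pickle; pickle.dump((im,K,W),open("w2.pkl","wb"));
```

```text
2.65 [516.73529102 411.39374291 325.27388564] -125.66422523884185
```

View pics/w2.png

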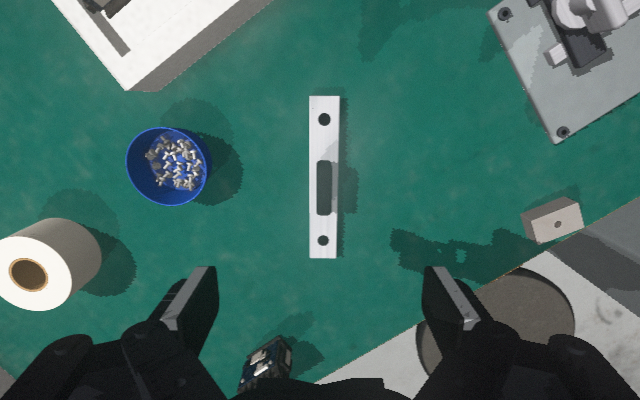

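The bar is centred under the gripper, with holes at (324,119) and (323,240) and the rib at (324,187). I'll compute the pick correction from these.

Run:
```python
from h import *
import pickle
im,K,W=pickle.load(open("w2.pkl","rb"))
g=lambda p,z: ray(K,W,p,z)[:2]
a,b=g((324,119.5),10),g((323,240),10); print("holes",a,b,(a+b)/2,np.linalg.norm(a-b),np.degrees(np.arctan2(*(a-b)[::-1])))
s=read_state();p=s["position"];y=R.from_quat(s["ee_rot"]).as_matrix()[:,1]
print(p,((a+b)/2-p[:2])/10, np.degrees(np.arctan2(y[1],y[0]))+180, R.from_quat(s["ee_rot"]).as_matrix()[:,2])
print("rib",g((324,187),30))
```

```text
holes [558.48349936 377.15331984] [474.93531106 437.80734711] [516.70940521 407.48033347] 103.24345399384954 -35.978770581339425
[516.86487561 410.85674273 325.75679003] [-0.01554704 -0.33764093] 54.299971315419626 [-0.00103363 -0.00107665 -0.99999889]
rib [518.4389721  406.03550124]
```

Emit:
apply_moves --fingers '[0, 0, 0, 0, 0, 0, 0, 0, 0]' --pt "0 -0.35 -4" --pt "0 -0.35 -8" --pt "0 -0.35 -11" --pt "0 -0.35 -13" --pt "0 -0.35 -13.8" --pt "0 -0.35 -13.8" --pt "0 -0.35 -13.8" --pt "0 -0.35 -13.8" --pt "0 -0.35 -13.8" --yaw '[-0.3, -0.3, -0.3, -0.3, -0.3, -0.3, -0.3, -0.3, -0.3]'

```text
clock: 3.6
position: [517.1, 407.6, 189.3]
ee_rot: [0.951, -0.309, 0.0, -0.001]
contact_force: [0.4, -0.0, 0.1]
gripper_width: 85.5
```

Emit:
apply_moves --fingers '[1, 1, 1, 1, 1, 1, 1, 1, 1, 1]' --pt "0 0 0" --pt "0 0 0" --pt "0 0 0" --pt "0 0 0" --pt "0 0 0" --pt "0 0 0" --pt "0 0 0" --pt "0 0 0" --pt "0 0 0" --pt "0 0 0" --yaw '[0, 0, 0, 0, 0, 0, 0, 0, 0, 0]'

```text
clock: 4.6
position: [517.1, 407.6, 189.3]
ee_rot: [0.951, -0.309, 0.0, -0.001]
contact_force: [0.3, -0.1, -0.0]
gripper_width: 10.4
```

Emit:
apply_moves --fingers '[1, 1, 1, 1, 1, 1]' --pt "0 0 1" --pt "0 0 3" --pt "0 0 6" --pt "0 0 6" --pt "0 0 6" --pt "0 0 6" --yaw '[0, 0, 0, 0, 0, 0]'

```text
clock: 5.2
position: [516.7, 407.1, 248.2]
ee_rot: [0.951, -0.309, -0.0, 0.0]
contact_force: [-0.0, -0.9, -1.9]
gripper_width: 10.6
```

Run:
```python
from h import *
s=read_state(); print(s["clock"],s["position"],s["contact_force"],s["gripper_width"])
im,K,W=cam("wrist"); cv2.imwrite("pics/w3.png",im)
```

```text
5.2 [516.67598281 407.09827949 248.19018372] [-0.00201356 -0.92220538 -1.85678381] 10.565296691377947
```

View pics/w3.png

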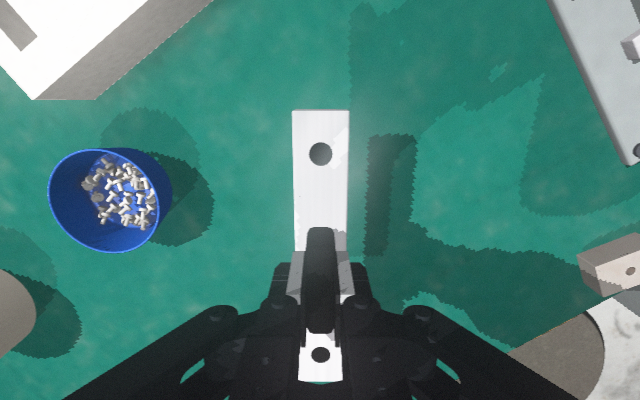

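The bar is held straight: its axis runs vertically in the image, with holes at (320,153) and (320,354), and its weight of about 1.9 N shows in the force. Next I carry it over the front of the plate.

Emit:
apply_moves --fingers '[1, 1, 1, 1, 1, 1, 1, 1, 1, 1]' --pt "0 -2 3" --pt "-1 -6 5" --pt "-2 -10 5" --pt "-3 -14 5" --pt "-4 -18 5" --pt "-5 -22 5" --pt "-5.9 -26.1 5" --pt "-5.9 -26.1 5" --pt "-5.9 -26.1 4" --pt "-5.9 -26.1 3" --yaw '[-7, -14, -21, -28, -35, -42, -49, -54, -54, -54]'

```text
clock: 6.25
position: [457.8, 146.3, 276.9]
ee_rot: [0.708, -0.707, -0.001, 0.0]
contact_force: [-0.0, 0.0, -1.1]
gripper_width: 10.6
```

Emit:
apply_moves --fingers '[1, 1, 1, 1, 1]' --pt "0 0 0" --pt "0 0 0" --pt "0 0 0" --pt "0 0 0" --pt "0 0 0" --yaw '[0, 0, 0, 0, 0]'

```text
clock: 6.75
position: [457.9, 146.6, 277.1]
ee_rot: [0.708, -0.706, -0.001, 0.0]
contact_force: [0.2, -0.2, -2.1]
gripper_width: 10.8
```

Run:
```python
from h import *
s=read_state(); y=R.from_quat(s["ee_rot"]).as_matrix()[:,1]; print(s["clock"],s["position"],np.degrees(np.arctan2(y[1],y[0])),s["contact_force"],s["joints"])
im,K,W=cam("wrist"); cv2.imwrite("pics/w4.png",im)
import pickle; pickle.dump((im,K,W),open("w4.pkl","wb"));
```

```text
6.75 [457.88301219 146.56669013 277.11849617] -179.88420526646624 [ 0.17941077 -0.16824232 -2.1455895 ] [ 0.64821437  0.28433105 -0.51086044 -0.00211305 -0.77597091 -0.64468549]
```

View pics/w4.png

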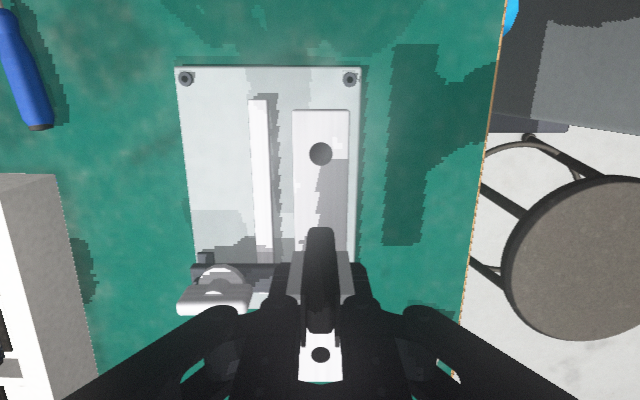

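Here the image's right is world -x. The -y bolts are at (349,79) and (185,79), the fence's -y end runs from about (248,100) to (268,100), and the bar sits to its right, parallel.

Run:
```python
from h import *
import pickle
im,K,W=pickle.load(open("w4.pkl","rb"))
g=lambda p,z: ray(K,W,p,z)[:2].round(1)
a,b=g((349,79),11),g((185,79),11);print("bolts",a,b,"origin est",a+[47,82])
print("fence end",g((248.5,100),17),g((268,99),17),"fence front line",g((272,240),17))
# bar: underside height = tcpz-189.3 ; top +10
z=277.1-189.3+10
h1,h2=g((320,153.5),z),g((320.5,354.5),z); print("bar holes",h1,h2,(h1+h2)/2)
```

```text
bolts [439.8  63.9] [542.5  64.1] origin est [486.8 145.9]
fence end [502.4  76.5] [490.2  75.9] fence front line [491.6 171.4]
bar holes [458.1  95. ] [457.7 198.6] [457.9 146.8]
```

Emit:
apply_moves --fingers '[1, 1, 1, 1, 1, 1, 1, 1, 1, 1]' --pt "0 -0.05 -3" --pt "0 -0.05 -5.5" --pt "0 -0.05 -7" --pt "0 -0.05 -7.5" --pt "0 -0.05 -7.7" --pt "0 -0.05 -7.8" --pt "0 -0.05 -7.9" --pt "0 -0.05 -8" --pt "0 -0.05 -8" --pt "0 -0.05 -8" --yaw '[0, 0, 0, 0, 0, 0, 0, 0, 0, 0]'

```text
clock: 7.8
position: [457.9, 146.0, 197.4]
ee_rot: [0.708, -0.706, -0.001, -0.0]
contact_force: [0.6, -1.1, -1.4]
gripper_width: 10.4
```

Emit:
apply_moves --fingers '[1, 1, 1, 1, 1]' --pt "0 0 -0.05" --pt "0 0 -0.1" --pt "0 0 -0.1" --pt "0 0 -0.1" --pt "0 0 -0.1" --yaw '[0, 0, 0, 0, 0]'

```text
clock: 8.3
position: [457.9, 146.1, 197.2]
ee_rot: [0.708, -0.706, -0.001, -0.0]
contact_force: [-2.5, 0.1, 5.4]
gripper_width: 10.5
```

The bar is down on the plate at about 5 N. Now I slide it in +x.

Emit:
apply_moves --fingers '[1, 1, 1, 1, 1, 1, 1, 1, 1, 1]' --pt "0.3 0 -0.05" --pt "0.6 0 -0.05" --pt "0.9 0 -0.05" --pt "1.2 0 -0.05" --pt "1.5 0 -0.05" --pt "1.7 0 -0.05" --pt "1.9 0 -0.05" --pt "2.0 0 -0.05" --pt "2.0 0 -0.05" --pt "2.0 0 -0.05" --yaw '[0, 0, 0, 0, 0, 0, 0, 0, 0, 0]'

```text
clock: 9.3
position: [476.6, 145.4, 197.3]
ee_rot: [0.708, -0.706, -0.001, 0.002]
contact_force: [-7.4, -0.8, 9.9]
gripper_width: 10.5
```

Emit:
apply_moves --fingers '[1, 1, 1, 1, 1]' --pt "0.1 0 0" --pt "0.2 0 0" --pt "0.3 0 0" --pt "0.3 0 0" --pt "0.3 0 0" --yaw '[0, 0, 0, 0, 0]'

```text
clock: 9.8
position: [479.6, 145.4, 197.3]
ee_rot: [0.708, -0.706, -0.001, 0.002]
contact_force: [-2.8, -0.4, 3.5]
gripper_width: 10.8
```

Emit:
apply_moves --fingers '[1, 1, 1, 1, 1]' --pt "0.1 0 0" --pt "0.2 0 0" --pt "0.3 0 0" --pt "0.3 0 0" --pt "0.3 0 0" --yaw '[0, 0, 0, 0, 0]'

```text
clock: 10.3
position: [481.1, 145.4, 197.3]
ee_rot: [0.707, -0.707, -0.002, 0.004]
contact_force: [-9.8, 3.6, 8.9]
gripper_width: 10.7
```

Emit:
apply_moves --fingers '[1, 1, 1, 1, 1]' --pt "0.1 0 0" --pt "0.25 0 0" --pt "0.3 0 0" --pt "0.3 0 0" --pt "0.3 0 0" --yaw '[0, 0, 0, 0, 0]'

```text
clock: 10.8
position: [482.1, 145.5, 197.4]
ee_rot: [-0.707, 0.707, 0.004, -0.006]
contact_force: [-12.1, 5.5, 10.6]
gripper_width: 10.8
```

Run:
```python
from h import *
s=read_state(); print(s["position"],s["contact_force"],s["wrist_torque"])
im,K,W=cam("wrist"); cv2.imwrite("pics/w5.png",cv2.resize(im[80:380,140:440],None,fx=2,fy=2,interpolation=cv2.INTER_CUBIC))
```

```text
[482.1480058  145.51370257 197.37017523] [-12.11079325   5.47162746  10.57147232] [ 1.93804712  3.73031509 -0.0972582 ]
```

View pics/w5.png

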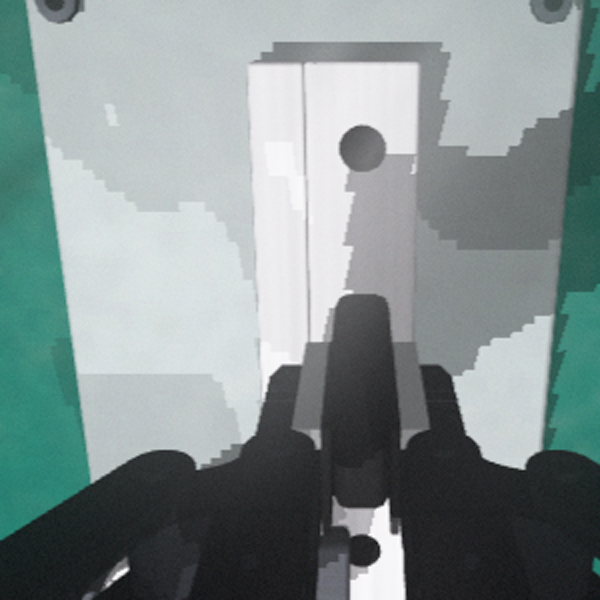

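The crop shows the bar flush along the fence's whole visible length, with the seam closed and the ends level at row 62. Next I relax the push and release.

Emit:
apply_moves --fingers '[1, 1, 0.8, 0.6, 0.4, 0.2, 0, 0, 0, 0]' --pt "-0.05 0 0" --pt "-0.05 0 0" --pt "-0.05 0 0" --pt "-0.05 0 0" --pt "-0.05 0 0" --pt "-0.05 0 0" --pt "-0.05 0 0" --pt "-0.05 0 0" --pt "-0.05 0 0" --pt "-0.05 0 0" --yaw '[0, 0, 0, 0, 0, 0, 0, 0, 0, 0]'

```text
clock: 11.85
position: [481.7, 145.5, 197.4]
ee_rot: [-0.707, 0.707, 0.004, -0.006]
contact_force: [-0.8, 0.1, 0.2]
gripper_width: 85.5
```

Emit:
apply_moves --fingers '[0, 0, 0, 0, 0, 0]' --pt "0 0 1" --pt "0 0 3" --pt "0 0 6" --pt "0 0 9" --pt "0 0 9" --pt "0 0 9" --yaw '[0, 0, 0, 0, 0, 0]'

```text
clock: 12.45
position: [481.5, 145.5, 288.6]
ee_rot: [-0.707, 0.707, 0.004, -0.005]
contact_force: [0.2, 0.5, -0.7]
gripper_width: 85.7
```

Run:
```python
from h import *
s=read_state(); y=R.from_quat(s["ee_rot"]).as_matrix()[:,1]; print(s["clock"],s["position"],np.degrees(np.arctan2(y[1],y[0])),s["contact_force"])
im,K,W=cam("wrist"); cv2.imwrite("pics/w6.png",im)
import pickle; pickle.dump((im,K,W),open("w6.pkl","wb"));
```

```text
12.45 [481.51041463 145.47289476 288.59570098] 179.96388230756213 [ 0.16702713  0.52019655 -0.70471296]
```

View pics/w6.png

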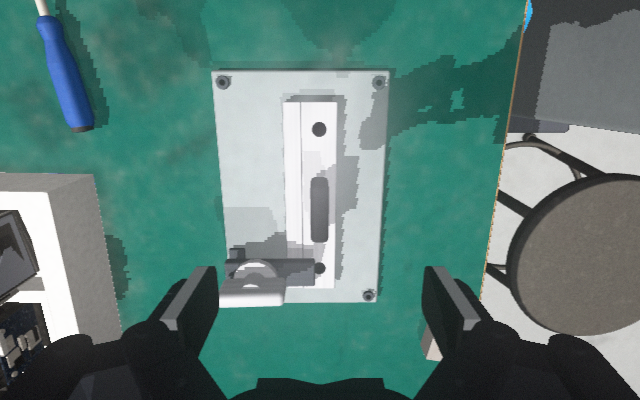

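The bar is released and still flush: parallel to the fence, ends level, rib at (319,210). The wing lies at about (252,292). Now I measure the wing's angle.

Run:
```python
from h import *
import pickle
im,K,W=pickle.load(open("w6.pkl","rb"))
cv2.imwrite("pics/w7.png",cv2.resize(im[220:330,190:340],None,fx=4,fy=4,interpolation=cv2.INTER_CUBIC))
g=lambda p,z: ray(K,W,p,z)[:2].round(1)
bl=[g(p,11) for p in((379,82),(222,82),(368,295))];print("bolts",bl)
o=bl[0]+[47,82];print("origin",o, bl[2]+[47,-82])
for t in(-15,-10,-5,0,5,10):
    a=np.radians(t);u=np.array([np.cos(a),np.sin(a)]);n=np.array([-u[1],u[0]]);c=np.array([524.9,198])
    print(t,[proj(K,W,np.append(c+i*22*u+j*5*n,62)).round(0).tolist() for i,j in((-1,-1),(1,-1),(1,1),(-1,1))])
h=[g(p,18) for p in((319,129),(320,268))];print("bar holes",h,(h[0]+h[1])/2-o)
s=read_state();Rm=R.from_quat(s["ee_rot"]).as_matrix();print("grasp pt",s["position"]+155*Rm[:,2],Rm[:,2])
```

```text
bolts [array([439.3,  63.9]), array([542.8,  63.8]), array([440. , 225.9])]
origin [486.3 145.9] [487.  143.9]
-15 [[284.0, 304.0], [215.0, 289.0], [213.0, 302.0], [280.0, 317.0]]
-10 [[284.0, 301.0], [214.0, 291.0], [213.0, 305.0], [281.0, 314.0]]
-5 [[283.0, 299.0], [213.0, 294.0], [214.0, 307.0], [282.0, 312.0]]
0 [[283.0, 296.0], [213.0, 296.0], [214.0, 310.0], [283.0, 309.0]]
5 [[282.0, 293.0], [213.0, 299.0], [215.0, 313.0], [284.0, 307.0]]
10 [[280.0, 291.0], [213.0, 302.0], [217.0, 315.0], [284.0, 304.0]]
bar holes [array([479.1,  93.7]), array([478.6, 197.5])] [-7.45 -0.3 ]
grasp pt [479.07521384 144.88851306 132.57572714] [-0.01400234 -0.00277901 -0.9998981 ]
```

View pics/w7.png

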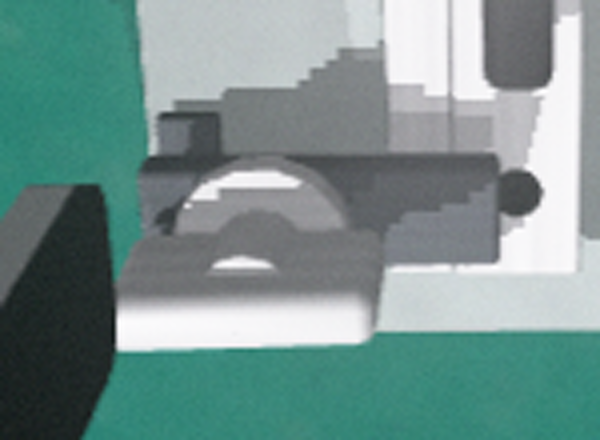

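Emit:
apply_moves --fingers '[0, 0, 0, 0, 0, 0, 0, 0, 0, 0]' --pt "0.5 0.5 0" --pt "1 1 0" --pt "1.5 1.5 0" --pt "2 2 0" --pt "2.5 2.5 0" --pt "3 3 0" --pt "3.5 3.5 0" --pt "4 4 0" --pt "4.4 4.9 0" --pt "4.4 4.9 0" --yaw '[-8, -16, -24, -32, -40, -48, -56, -64, -72, -80]'

```text
clock: 13.5
position: [525.5, 194.9, 286.1]
ee_rot: [-0.084, 0.996, 0.006, -0.003]
contact_force: [0.3, -0.3, -0.6]
gripper_width: 85.4
```

Emit:
apply_moves --fingers '[0, 0, 0, 0]' --pt "0 0 0" --pt "0 0 0" --pt "0 0 0" --pt "0 0 0" --yaw '[-8, -8, -8, -8]'

```text
clock: 13.9
position: [525.4, 194.8, 285.6]
ee_rot: [-0.015, 1.0, 0.006, -0.003]
contact_force: [0.8, 0.6, 0.3]
gripper_width: 85.4
```

Run:
```python
from h import *
s=read_state();Rm=R.from_quat(s["ee_rot"]).as_matrix();print(s["clock"],s["position"],"grasp pt",s["position"]+155*Rm[:,2],Rm.round(4),s["joints"])
im,K,W=cam("wrist"); cv2.imwrite("pics/w8.png",im)
import pickle; pickle.dump((im,K,W),open("w8.pkl","wb"))
for t in(0,5):
    a=np.radians(t);u=np.array([np.cos(a),np.sin(a)]);n=np.array([-u[1],u[0]]);c=np.array([524.8,196.5])
    print(t,[proj(K,W,np.append(c+i*22*u+j*5*n,62)).round(0).tolist() for i,j in((-1,-1),(1,-1),(1,1),(-1,1))])
```

```text
13.9 [525.37050828 194.80510027 285.61249718] grasp pt [524.39608418 196.67258218 130.62681072] [[-0.9995 -0.0308 -0.0063]
 [-0.0309  0.9995  0.012 ]
 [ 0.0059  0.0122 -0.9999]] [ 0.6411371   0.39158908 -0.30519017 -0.01752479 -0.87192455 -2.16982628]
0 [[310.0, 192.0], [308.0, 262.0], [325.0, 263.0], [328.0, 193.0]]
5 [[307.0, 193.0], [312.0, 263.0], [328.0, 262.0], [324.0, 192.0]]
```

View pics/w8.png

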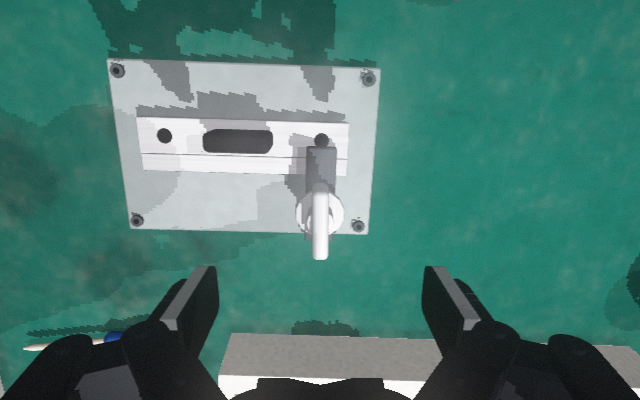

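The wing is almost on the jaw axis, running from (319,186) to (320,260), which puts it at about +2.5°. However, seating from here would bring joint 6 to within 0.1 rad of its limit, so I flip the grasp by half a turn first.

Emit:
apply_moves --fingers '[0, 0, 0, 0, 0, 0, 0, 0, 0, 0]' --pt "0 0 0" --pt "0 0 0" --pt "0 0 0" --pt "0 0 0" --pt "0 0 0" --pt "0 0 0" --pt "0 0 0" --pt "0 0 0" --pt "0 0 0" --pt "0 0 0" --yaw '[8.5, 17, 25.5, 34, 42.5, 51, 59.5, 68, 76.5, 85]'

```text
clock: 14.95
position: [525.4, 194.7, 285.8]
ee_rot: [-0.689, 0.724, 0.003, -0.006]
contact_force: [-0.5, 0.1, -0.1]
gripper_width: 85.6
```

Emit:
apply_moves --fingers '[0, 0, 0, 0, 0, 0, 0, 0, 0, 0]' --pt "0 0 0" --pt "0 0 0" --pt "0 0 0" --pt "0 0 0" --pt "0 0 0" --pt "0 0 0" --pt "0 0 0" --pt "0 0 0" --pt "0 0 0" --pt "0 0 0" --yaw '[8.5, 17, 25.5, 34, 42.5, 51, 59.5, 68, 76.5, 85]'

```text
clock: 15.95
position: [525.3, 194.7, 285.8]
ee_rot: [0.998, -0.065, 0.002, 0.006]
contact_force: [0.4, -0.3, 0.2]
gripper_width: 85.6
```

Emit:
apply_moves --fingers '[0, 0, 0, 0, 0]' --pt "0 0 0" --pt "0 0 0" --pt "0 0 0" --pt "0 0 0" --pt "0 0 0" --yaw '[6, 10, 10, 10, 10]'

```text
clock: 16.45
position: [525.3, 194.6, 285.9]
ee_rot: [1.0, 0.022, 0.003, 0.006]
contact_force: [1.0, 0.8, -0.0]
gripper_width: 85.5
```

Run:
```python
from h import *
s=read_state();Rm=R.from_quat(s["ee_rot"]).as_matrix();g=s["position"]+155*Rm[:,2];print(s["clock"],s["position"],"grasp pt",g,"jaw",np.degrees(np.arctan2(Rm[1,1],Rm[0,1]))%180,s["joints"],np.array([524.8,197.2,58])-g)
```

```text
16.45 [525.33151276 194.61853295 285.88723963] grasp pt [526.27655263 192.72819733 130.90164826] jaw 92.53018702813058 [ 0.64711065  0.39052224 -0.319438    0.01763892 -0.86340136  0.95640022] [ -1.47655263   4.47180267 -72.90164826]
```

Emit:
apply_moves --fingers '[0, 0, 0, 0, 0, 0, 0, 0, 0]' --pt "-0.15 0.45 0" --pt "-0.15 0.45 -2" --pt "-0.15 0.45 -4" --pt "-0.15 0.45 -6" --pt "-0.15 0.45 -7" --pt "-0.15 0.45 -7.3" --pt "-0.15 0.45 -7.3" --pt "-0.15 0.45 -7.3" --pt "-0.15 0.45 -7.3" --yaw '[0, 0, 0, 0, 0, 0, 0, 0, 0]'

```text
clock: 17.35
position: [524.1, 199.4, 213.9]
ee_rot: [1.0, 0.022, 0.004, 0.006]
contact_force: [-0.1, -0.4, -0.3]
gripper_width: 85.5
```

Emit:
apply_moves --fingers '[1, 1, 1, 1, 1, 1, 1, 1, 1]' --pt "0 0 0" --pt "0 0 0" --pt "0 0 0" --pt "0 0 0" --pt "0 0 0" --pt "0 0 0" --pt "0 0 0" --pt "0 0 0" --pt "0 0 0" --yaw '[0, 0, 0, 0, 0, 0, 0, 0, 0]'

```text
clock: 18.25
position: [524.1, 199.4, 214.0]
ee_rot: [1.0, 0.022, 0.004, 0.006]
contact_force: [-1.2, 0.1, 3.5]
gripper_width: 8.6
```

Emit:
apply_moves --fingers '[1, 1, 1, 1, 1, 1, 1, 1, 1, 1]' --pt "0.02 0 0" --pt "0.04 0 0" --pt "0.06 0 0" --pt "0.08 0 0" --pt "0.1 0 0" --pt "0.11 0 0" --pt "0.13 0 0" --pt "0.15 0 0" --pt "0.16 0 0" --pt "0.16 0 0" --yaw '[-5, -10, -15, -20, -25, -30, -35, -40, -43, -43]'

```text
clock: 19.25
position: [525.5, 199.2, 214.0]
ee_rot: [0.938, -0.346, 0.001, 0.007]
contact_force: [-2.3, -0.8, 2.2]
gripper_width: 8.5
```

Run:
```python
from h import *
s=read_state();Rm=R.from_quat(s["ee_rot"]).as_matrix();print(s["clock"],"jaw",np.degrees(np.arctan2(Rm[1,1],Rm[0,1]))%180,s["contact_force"],s["wrist_torque"],s["joints"][5])
```

```text
19.25 jaw 49.52667882239507 [-2.26748426 -0.77407071  2.21419121] [ 0.05383405  0.36104159 -0.08055815] 0.20055934883875082
```

Emit:
apply_moves --fingers '[1, 1, 1, 1, 1, 1]' --pt "0.01 0 0" --pt "0.02 0 0" --pt "0.02 0 0" --pt "0.02 0 0" --pt "0.02 0 0" --pt "0.02 0 0" --yaw '[-2, -4, -6, -7, -7, -7]'

```text
clock: 19.85
position: [525.7, 199.2, 214.0]
ee_rot: [0.916, -0.401, 0.001, 0.007]
contact_force: [-1.4, -1.6, 2.7]
gripper_width: 9.0
```

Run:
```python
from h import *
s=read_state();Rm=R.from_quat(s["ee_rot"]).as_matrix();print(s["clock"],"jaw",np.degrees(np.arctan2(Rm[1,1],Rm[0,1]))%180,s["contact_force"],s["wrist_torque"],s["joints"][5])
```

```text
19.85 jaw 42.681229931313936 [-1.36034346 -1.60807369  2.69827859] [-0.14392321  0.18639338  0.99441754] 0.08249143032425227
```

The torque has risen to 1.0 N m against 0.06 N m of friction, at a jaw angle of about 43–45°, so the screw is seated. Now I back it off a quarter turn.

Emit:
apply_moves --fingers '[1, 1, 1, 1, 1, 1, 1, 1, 1, 1]' --pt "0 0 0" --pt "-0.03 0 0" --pt "-0.05 0 0" --pt "-0.07 0 0" --pt "-0.1 0 0" --pt "-0.12 0 0" --pt "-0.14 0 0" --pt "-0.17 0 0" --pt "-0.18 -0.01 0" --pt "-0.18 -0.01 0" --yaw '[5, 10, 15, 20, 25, 30, 35, 40, 46, 46]'

```text
clock: 20.85
position: [524.1, 199.3, 214.0]
ee_rot: [1.0, -0.012, 0.004, 0.006]
contact_force: [-1.3, 1.2, 0.4]
gripper_width: 8.7
```

Emit:
apply_moves --fingers '[1, 1, 1, 1, 1, 1, 1, 1, 1, 1]' --pt "0 0 0" --pt "-0.02 -0.02 0" --pt "-0.03 -0.03 0" --pt "-0.04 -0.05 0" --pt "-0.05 -0.06 0" --pt "-0.06 -0.08 0" --pt "-0.08 -0.1 0" --pt "-0.1 -0.12 0" --pt "-0.1 -0.12 0" --pt "-0.1 -0.12 0" --yaw '[5, 10, 15, 20, 25, 30, 35, 40, 46, 46]'

```text
clock: 21.85
position: [522.9, 198.4, 214.0]
ee_rot: [0.926, 0.378, 0.006, 0.003]
contact_force: [-2.5, 1.7, 2.4]
gripper_width: 8.9
```

Run:
```python
from h import *
import pickle
s=read_state();Rm=R.from_quat(s["ee_rot"]).as_matrix();print(s["clock"],"jaw",np.degrees(np.arctan2(Rm[1,1],Rm[0,1]))%180,s["contact_force"],s["wrist_torque"],s["joints"][5],s["joint_vel"])
a=cam("wrist")[0];b=cam("top")[0]
cv2.imwrite("pics/w9.png",np.hstack([a[:,100:500],cv2.resize(b[160:260,200:300+120],None,fx=1.8,fy=4)]) if 0 else a)
c=cam("scene")[0]; cv2.imwrite("pics/s9.png",cv2.resize(c[140:240,310:440],None,fx=4,fy=4,interpolation=cv2.INTER_CUBIC))
```

```text
21.85 jaw 134.3989768775242 [-2.47212888  1.72946224  2.40296016] [0.73922312 0.76870903 0.10082585] 1.679915742814913 [ 3.06776353e-03 -9.67362531e-05 -9.58341751e-04  3.20746078e-03
 -1.88686106e-04 -6.32269398e-02]
```

View pics/w9.png

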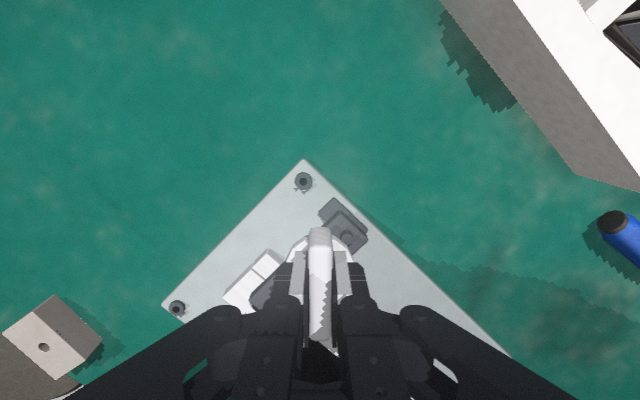

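The wing is aligned between the pads, from (320,230) to (320,340), and the bar's end at (253,280) is still against the fence. Next I settle and take one last check from the scene camera.

Emit:
apply_moves --fingers '[1, 1, 1, 1, 1]' --pt "0 0 0" --pt "0 0 0" --pt "0 0 0" --pt "0 0 0" --pt "0 0 0" --yaw '[0, 0, 0, 0, 0]'

```text
clock: 22.5
position: [522.9, 198.4, 214.0]
ee_rot: [0.926, 0.378, 0.006, 0.003]
contact_force: [-1.6, 1.8, 1.4]
gripper_width: 8.8
```

Run:
```python
from h import *
s=read_state();Rm=R.from_quat(s["ee_rot"]).as_matrix();print(s["clock"],"jaw",np.degrees(np.arctan2(Rm[1,1],Rm[0,1]))%180,s["joint_vel"].round(4) if hasattr(s["joint_vel"],"round") else s["joint_vel"],s["gripper_width"])
```

```text
22.5 jaw 134.3563454915519 [0.0013 0.0006 0.0007 0.0023 0.0023 0.0032] 8.794056953356398
```

View pics/s9.png

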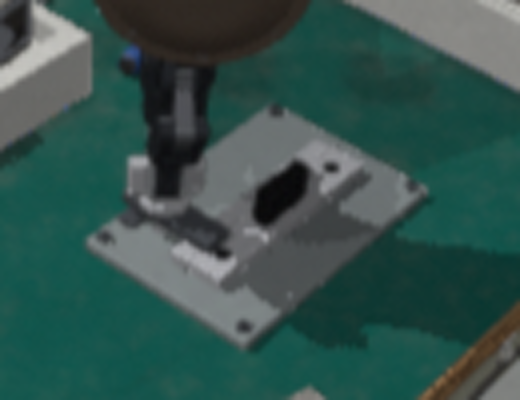

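The scene crop shows the bar flat along the fence and under the strap, the rib free at (280,195), and the fingers on the wing at (165,185). I'm handing the job in.

```bash
python3 -c "
from bench import *
print(job_done())"
```

```text
the job is handed in; nothing more can be done
None
```

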